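# Close the case and hold the inspection mirror on its marker

### The job

Shut the red lid of the clamshell case fully, so that the two halves meet edge to edge. Then turn the inspection mirror by its red grip bar until the small fixed camera, looking into the middle of the mirror, sees the yellow stud on the end of the closed lid there, and finish while still holding the mirror at that angle (its spring turns it back if you let go). Do not touch the mirror glass, and leave the wire spool, the cutters and the round circuit board where they lie.

Things in the scene. Friction and masses are not known exactly. Their poses are not given: they have to be found in the camera images.
- lid (a joint): Hinge of the case's lid, rad: 0 = shut, edges meeting; grows as the lid opens, at most 1.95; starts open at 1.2 to 1.8 (about upright). Stiff friction hinge (0.06 N m): it stays where it is left. Lid about 60 g.
- case: Clamshell case, fixed (place, yaw vary): black cradle 105 x 140 x 20 mm, grey open lower half 85 (x) x 120 (y) x 22 mm on it, red upper half = lid. Origin: centre of the cradle's underside on the bench; x to the hinge side, y along the hinge, z up. Lower half's rim 42 mm, shut lid's top 64 mm above the bench. The lid's robot-side edge has a black tab 14 mm long, 30 wide, 8 thick.
- lid_hinge (a point): Middle of the lid's hinge line: at the case's (+42.5, 0, 42) mm. The axes turn with the lid: y along the hinge; -x runs along the lid away from the hinge; z points out of the lid's outer face. When shut the axes equal the case's; opening lifts the robot-side edge up and over towards the case's +x.
- lid_top (a point): Point on the outer face of the lid (the red half, 85 x 120 mm, 22 mm deep), 55 mm from the hinge line: at (-55, 0, 22) mm in the lid_hinge frame. Push the outer face here to swing the lid shut, and press here to seat it.
- marker (a point): Outer end of the yellow stud (14 mm across, standing 8 mm out) on the lid's end face at its -y side, the side towards the mirror: at (-42.5, -68, 11) mm in the lid_hinge frame; it moves with the lid. With the lid shut it is at the case's (0, -68, 53) mm, level with mirror and lens to about 7 mm.
- mirror_turn (a joint): Mirror angle about its vertical axis, rad: 0 (rest, on its stop) = faces the camera; grows anticlockwise seen from above, at most 1.5. A return spring (0.03 N m at 0, 0.12 N m at 1.1) turns it back to 0 when let go. The camera's line of sight leaves the mirror turned by twice this angle from the direction mirror-to-lens.
- mirror_grip (a point): Centre of the red grip bar above the mirror, on the mirror's vertical turning axis, 136 mm above the bench. Its x axis lies along the bar and is the horizontal direction that the mirror faces; z up.
- mirror: The mirror, turning on a vertical axis through its origin (at bench height); x is the direction it faces. Glass 60 mm wide, 50 high, 35 to 85 mm above the bench, face on the axis, black frame 66 mm wide behind it: do not touch the glass. Above it on a thin shaft a red upright grip bar: 46 mm long (x), 12 thick (y), 120 to 152 mm above the bench.
- lens (a point): Front of the lens of the small black inspection camera, fixed 169 mm from the mirror's axis on the same aluminium base (310 x 80 x 12 mm; place and yaw vary together with the mirror), 60 mm above the bench; the camera's top is 82 mm above the bench.
- sight: Not a visible thing: the camera's line of sight after the mirror. Origin on the mirror's axis 20 mm above the bench; its x axis points horizontally where the camera looks by way of the mirror. The marker is seen in the middle of the mirror when it lies on this x axis, seen from above.
- spool: Red wire spool, 56 mm diameter, 40 mm high, standing on the bench. Leave alone. Origin: centre of underside.
- cutters: Side cutters with green handles, lying flat, about 150 mm long, 70 mm wide, 16 mm high. Leave alone. Origin: about mid-length, on the bench; x points to the jaws.
- board: Round green circuit board, 56 mm diameter, 11 mm high with parts. Leave alone. Origin: centre of underside.
Mind the look-alikes: they are no part of the job. Of the things like the case, leave any that is purple; of the rest the larger one is meant.

How it is judged:
On the way, in this order (a step that is already met when the one before it is completed fails the run):
1. the lid is shut, edge to edge (value of joint lid below 0.035 rad), for 0.2 s.
2. with the lid shut, the mirror is held by its grip bar so that the camera sees the stud (value of joint lid below 0.035 rad and contact force between the fingers and grip_bar above 0.3 N and y of marker in the frame of sight between -0.025 and 0.025 m and x of marker in the frame of sight above 0.05 m), for 0.3 s.
At the end, for the whole second after the job is handed in: The lid is shut to within 0.035 rad (3 mm at its edge), the fingers still hold the mirror's grip bar (over 0.3 N), the mirror is still (under 0.1 rad/s), and the stud's end lies within 25 mm of the camera's reflected line of sight, seen from above (all of step 2 and velocity of joint mirror_turn between -0.1 and 0.1 rad/s); the arm keeps its last pose, push and grip.
It fails at once if the mirror glass is touched (contact force between anything else and glass above 0.5 N).
It fails at once if spool moved by more than 15 mm (distance of spool from where it was at the start of the episode above 0.015 m).
It fails at once if cutters moved by more than 15 mm (distance of cutters from where it was at the start of the episode above 0.015 m).
It fails at once if board moved by more than 15 mm (distance of board from where it was at the start of the episode above 0.015 m).
It also fails if it takes over 51 s, if anything falls off the work surface, if the arm or the gripper's body presses on something with over 40 N, if the wrist force passes 120 N, or if a joint passes its speed limit or range.

### The arm

A 6-joint arm with a two-finger parallel gripper is mounted at the origin on the work surface. World frame = base frame: x ahead of the robot, y to its left, z up, the work surface at z = 0. Lengths are in m, angles in rad, forces in N, time in s.
With the tool pointing down it reaches from about 0.35 to 0.975 m from the base axis. Payload 4.9 kg.
Tool frame: the origin (TCP) lies at the very end of the fingers, on their centre line; the grasp point (between the pads) lies 19 mm behind it; z points along the fingers, x is the direction in which the jaws open and shut, and the axes are right-handed (so a half turn about z gives the same grasp; the last joint's range is limited). The gripper opens to 85 mm and grips with 20 to 120 N. Pads are 22 mm wide; open, the fingers measure 114 mm over their backs; the gripper's body (76 mm by 85 mm) begins 54 mm behind the grasp point. The pads swing forward as they close: fully open they stand 13 mm farther back than shut.
Start: joints at [1.174, 0.053, 1.613, -0, 1.476, -0.119], TCP at [0.171, 0.601, 0.231] pointing down, gripper open.
Joint ranges: [-3.01, 3.01], [-1.01, 2.22], [0.06, 2.58], [-1.02, 4.17], [0.09, 2.62], [-3.14, 3.14]. Speed limits (rad/s): [2.57, 2.57, 3.14, 3.14, 3.14, 3.14].

### API

Orientations are given as a rotation vector (axis times angle).
In Python, from station import monitor, imaging, ticket gives the robot as it stands.
- The arm moves only by the tool step_arm, never from a script. Its argument "targets" is one flat list of numbers, 4 for each row, row after row: the shift along the tool's x, y, z in m, then the turn about the tool's z in rad. In form: [tx, ty, tz, roll, tx, ty, tz, roll, ...]. A call has 1 to 12 rows; each row is the pose to reach, as a shift and turn from the pose measured when the call began, along the tool's axes at that moment; what a row does not reach only later rows make up. A row lasts 1/12 s, in which the tool goes at most 41.7 mm and 7.16 degrees, less where a joint would pass 70% of its speed; a pose out of reach is approached as far as the arm can. A call with a gripper value outside its range is refused whole. "grip" is the finger opening in m, from 0 to 0.0854, set as the call begins (left out, the last holds). The fingers move at their own pace and stop on an object; "force" is the grip in N (left out, the last holds). Time passes only in rows, so rows that repeat a pose let the fingers close. It gives the time, the measured TCP pose, the force and the opening at its end, in the units of the state.
- monitor.get_obs(): the state, without advancing time (a new reading comes with each control period).
- imaging.get_image(name): name is "scene" or "top"; returns a dict with "color" (480x640x3 uint8, red, green, blue), "depth" (480x640 float32, m along the optical axis (not along the pixel's ray), 0 where there is no reading), "fov_y" (degrees; the focal length in pixels is half the picture's height over the tangent of half this angle, whatever the lens; pixels are square), "cx", "cy" (the principal point, pixels), "k1" (the pictures are not rectified: a ray, as slopes to the right and down, at radius r is drawn at 1 + k1 r^2 times it, then the intrinsics apply), "R" (3x3) and "t" (3): a world point X has camera coordinates R X + t. Camera axes: x right, y down, z forward; pixel columns grow to the right and rows downward; lengths in m; the calibration is good to about 2 mm. A picture is of the moment at which its call begins.
- ticket.finish_job(): hands the job in, once; it reports no verdict.
Trained networks look in a picture, given as the dict that the camera call returned (one of the last four; its "shot" number tells which), for a name from the list of things; names that differ only in an ending like _2 or _b are one class to them, and where a whole thing is asked for, a point or a joint stands for the part that bears it (a point fixed in the world has none). Each returns a list of dicts, best first, with "score" (0 to 1); they miss things now and then, are a little off and sometimes report something else, mostly with a low value. They report only what shows in the picture. A call takes as long as a camera call. They do not tell look-alikes from the thing itself.
- imaging.search_frame(name, picture): "uv" ([column, row] in pixels, amid what is visible of it).
- imaging.mark_of(name, picture): "uv" ([column, row] in pixels: a listed point, or the origin of a listed thing).
The state is a dict: "t": time; "q": joint angles; "dq": joint speeds; "effort": joint torques, N m; "tool_pos": TCP position; "tool_rot": TCP orientation; "contact_force": force on the tool from outside, world axes, zero at the start; "wrist_torque": the same for the moment, N m; "opening": finger opening in m.
Only numpy, scipy, OpenCV 4.12 (cv2) and the standard library are available. Lean on these libraries where they do the work, as an engineer would, in place of code of your own. Each camera call takes 0.05 s, during which the arm holds its last target.

## Working session

There is one attempt and no reset: what is moved stays moved. The work goes in short steps, Python scripts to look and compute and a tool call to move; the robot and the scene stay as the last step left them, time stands still between calls to the robot, and variables do not carry over. Pictures are saved under pics/ and viewed, and the job is handed in when it is done.

Besides the shell and the picture viewer there is one more tool, called after ">>>" by a JSON object that holds its "op" and its "data". step_arm: Moves the arm, as the interface text tells. Its arguments: {"type":"object","properties":{"targets":{"type":"array","items":{"type":"number"}},"grip":{"type":"number"},"force":{"type":"number"}},"required":["targets"]}

```bash
ls; mkdir -p pics
cat > h.py <<'E'
import numpy as np, cv2, pickle
from station import monitor, imaging, ticket
def save(n,p):
    cv2.imwrite('pics/'+n,p['color'][:,:,::-1])
def K(p):
    f=240/np.tan(np.radians(p['fov_y'])/2); return np.array([[f,0,p['cx']],[0,f,p['cy']],[0,0,1.]])
def ray(p,uv):
    # undistort by iteration
    k=K(p); d=np.array([(uv[0]-p['cx'])/k[0,0],(uv[1]-p['cy'])/k[0,0]]); s=d.copy()
    for _ in range(30): s=d/(1+p['k1']*(s@s))
    return s
def at_depth(p,uv,z=None):
    if z is None:
        u,v=int(round(uv[0])),int(round(uv[1])); w=p['depth'][max(v-1,0):v+2,max(u-1,0):u+2]; w=w[w>0]; z=np.median(w)
    s=ray(p,uv); c=np.array([s[0]*z,s[1]*z,z]); return np.array(p['R']).T@(c-np.array(p['t']))
def at_height(p,uv,h):
    s=ray(p,uv); R=np.array(p['R']); o=-R.T@np.array(p['t']); d=R.T@np.array([s[0],s[1],1]); return o+d*(h-o[2])/d[2]
def proj(p,X):
    c=np.array(p['R'])@np.array(X)+np.array(p['t']); s=c[:2]/c[2]; s=s*(1+p['k1']*(s@s)); f=K(p)[0,0]; return np.array([p['cx']+f*s[0],p['cy']+f*s[1]])
def cloud(p):
    f=K(p)[0,0]; v,u=np.mgrid[0:480,0:640]; dx=(u-p['cx'])/f; dy=(v-p['cy'])/f; sx,sy=dx.copy(),dy.copy()
    for _ in range(30):
        g=1+p['k1']*(sx**2+sy**2); sx=dx/g; sy=dy/g
    z=p['depth']; c=np.stack([sx*z,sy*z,z],-1)-np.array(p['t']); return c@np.array(p['R'])
E
python3 - <<'E'
from h import *
o=monitor.get_obs(); print(o)
for n in ['scene','top']:
    p=imaging.get_image(n); save(n+'0.png',p); pickle.dump(p,open(n+'0.pkl','wb'))
    print(n,p['fov_y'],p['k1'],p['R'],p['t'])
    for nm in ['case','lid_hinge','lid_top','marker','mirror_grip','mirror','lens','spool','cutters','board']:
        try: print(nm,[(np.round(d['uv']),round(d['score'],2)) for d in imaging.mark_of(nm,p)[:4]])
        except Exception as e: print(nm,e)
E
```

```text
pics
{'t': 0.0, 'q': array([ 1.17399376e+00,  5.33748176e-02,  1.61430159e+00,  2.34479751e-05,
        1.47602781e+00, -1.19011612e-01]), 'dq': array([-0.00138014,  0.00035324,  0.00076722, -0.00166246,  0.00045438,
       -0.00126365]), 'effort': array([-2.87207724e-03, -3.93684411e+01, -3.70173383e+01, -2.89749187e-04,
        7.20647833e-03,  3.81323090e-06]), 'tool_pos': array([0.1711487 , 0.60045131, 0.23004737]), 'tool_rot': array([ 2.50677374,  1.89185913, -0.00288348]), 'contact_force': array([-0.16042504,  0.26721292, -0.4938004 ]), 'wrist_torque': array([-0.04463982,  0.05056171,  0.01885943]), 'opening': 0.08522465894651955}
scene 52.98638699972098 0.014540236810098778 [[-0.32605661  0.94521004  0.01628074]
 [ 0.60504102  0.22188373 -0.76465219]
 [-0.72636936 -0.23946938 -0.64423751]] [ 0.14639369 -0.23374899  1.45554364]
case [(array([443., 246.]), 0.75), (array([370., 278.]), 0.67), (array([391., 348.]), 0.65)]
lid_hinge [(array([384., 347.]), 0.93), (array([448., 250.]), 0.62), (array([372., 277.]), 0.57)]
lid_top [(array([394., 330.]), 0.96), (array([444., 231.]), 0.9
[... 556 characters left out ...]
1613]
 [ 0.05318874  0.00267023 -0.99858091]] [-2.87276245e-04  5.14025911e-01  9.43566259e-01]
case [(array([253., 266.]), 0.74), (array([189., 339.]), 0.6), (array([219., 181.]), 0.59)]
lid_hinge [(array([178., 322.]), 0.88), (array([214., 164.]), 0.78), (array([249., 241.]), 0.77)]
lid_top [(array([184., 346.]), 0.67), (array([243., 234.]), 0.61), (array([218., 181.]), 0.6)]
marker [(array([281., 232.]), 0.94), (array([237., 169.]), 0.89), (array([204., 332.]), 0.89)]
mirror_grip [(array([415., 254.]), 0.69)]
mirror []
lens [(array([424., 172.]), 0.72)]
spool [(array([301., 150.]), 0.7)]
cutters [(array([142., 260.]), 0.59), (array([424., 173.]), 0.22)]
board [(array([474., 273.]), 0.82)]
```

View pics/scene0.png

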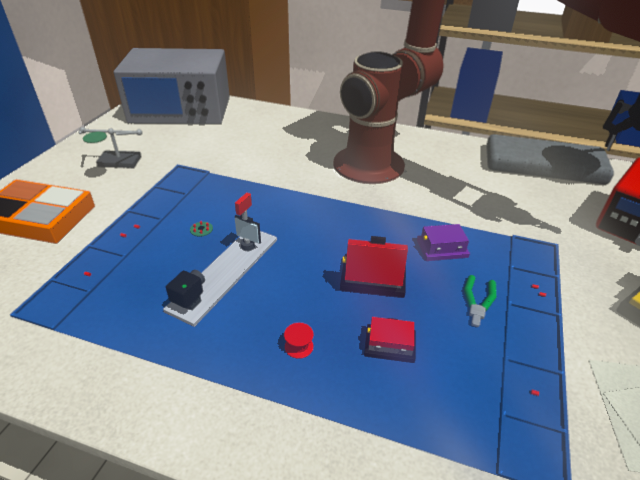

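View pics/top0.png

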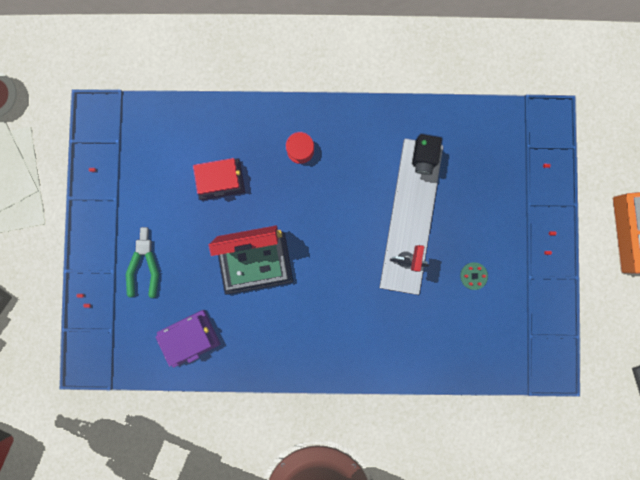

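The scene shows three case-like things: the large red open one (scene 375,265; top 255,262), a small red shut one (scene 390,337; top 217,178) and a purple one (scene 445,240; top 187,338). I choose the large red one. The mirror grip is at top (417,258) and scene (243,203), the inspection camera at top (427,150), the board at top (474,276), the spool at top (300,148) and the cutters at top (143,262).

Run:
```python
from h import *
t=pickle.load(open('top0.pkl','rb')); s=pickle.load(open('scene0.pkl','rb'))
a=cv2.resize(t['color'][130:330,180:500],(800,500),interpolation=cv2.INTER_CUBIC); cv2.imwrite('pics/tc.png',a[:,:,::-1])
b=cv2.resize(s['color'][180:330,150:450],(800,400),interpolation=cv2.INTER_CUBIC); cv2.imwrite('pics/sc.png',b[:,:,::-1])
for p,nm in((t,'top'),(s,'scene')):
    C=cloud(p); col=p['color'].astype(int); red=(col[...,0]>130)&(col[...,1]<70)&(col[...,2]<70)&(p['depth']>0)
    n,l,st,ce=cv2.connectedComponentsWithStats(red.astype(np.uint8))
    for i in range(1,n):
        if st[i,4]>25:
            P=C[l==i]; print(nm,st[i],P.min(0).round(3),P.max(0).round(3),np.median(P,0).round(3))
    yel=(col[...,0]>150)&(col[...,1]>120)&(col[...,2]<90)&(p['depth']>0)
    n,l,st,ce=cv2.connectedComponentsWithStats(yel.astype(np.uint8))
    for i in range(1,n):
        P=C[l==i]
        if st[i,4]>2 and abs(P[:,1]).max()<0.5: print('yel',ce[i].round(1),st[i,4],np.median(P,0).round(3))
for uv in [(415,254),(281,232),(249,241),(424,172)]: print(uv,at_depth(t,uv).round(3))
```

```text
top [288 134  26  29 227] [0.677 0.017 0.004] [0.729 0.067 0.047] [0.709 0.035 0.041]
top [210 227  67  28 725] [0.485 0.079 0.029] [0.54  0.198 0.138] [0.509 0.125 0.128]
top [228 232  19   6  33] [0.518 0.142 0.068] [0.53  0.177 0.104] [0.524 0.155 0.08 ]
top [413 246   7  24  39] [ 0.463 -0.169  0.135] [ 0.503 -0.161  0.156] [ 0.485 -0.164  0.148]
yel [237. 171.] 3 [0.652 0.167 0.044]
yel [237. 173.] 3 [0.648 0.167 0.043]
yel [279.5 231.5] 4 [0.529 0.076 0.094]
yel [205. 328.] 3 [0.344 0.222 0.046]
yel [206.  330.7] 3 [0.338 0.22  0.044]
scene [616 157  24  41 539] [-0.053  0.618  0.124] [0.137 0.688 0.139] [0.085 0.655 0.135]
scene [235 193  16  22 185] [ 0.465 -0.177  0.124] [ 0.509 -0.159  0.155] [ 0.489 -0.165  0.144]
scene [  0 228  17   7  31] [ 0.632 -0.753  0.009] [ 0.638 -0.708  0.024] [ 0.634 -0.74   0.013]
scene [ 345  240   61   46 2284] [0.492 0.081 0.047] [0.55  0.203 0.133] [0.525 0.142 0.095]
scene [370 318  44  27 588] [0.61  0.167 0.041] [0.681 0.252 0.049] [0.638 0.206 0.045]
scene [284 323  29  35 700] [0.681 0.018 0.001] [0.735 0.072 0.044] [0.713 0.049 0.04 ]
yel [425.3 236.9] 7 [0.345 0.221 0.045]
yel [343.4 258.7] 7 [0.532 0.077 0.092]
yel [368.6 329.1] 8 [0.654 0.166 0.041]
(415, 254) [ 0.489 -0.165  0.142]
(281, 232) [0.534 0.079 0.023]
(249, 241) [0.509 0.127 0.128]
(424, 172) [ 0.649 -0.197  0.069]
```

```bash
ls -la; ls pics
```

```text
total 4224
drwxr-xr-x  3 agent agent    4096 Dec  6 21:56 .
drwxr-xr-x 23 root  root     4096 Dec  6 21:55 ..
-rw-r--r--  1 agent agent    1291 Dec  6 21:56 h.py
drwxr-xr-x  2 agent agent    4096 Dec  6 21:56 pics
-rw-r--r--  1 agent agent 2150936 Dec  6 21:56 scene0.pkl
-rw-r--r--  1 agent agent 2150936 Dec  6 21:56 top0.pkl
sc.png
scene0.png
tc.png
top0.png
```

View pics/tc.png

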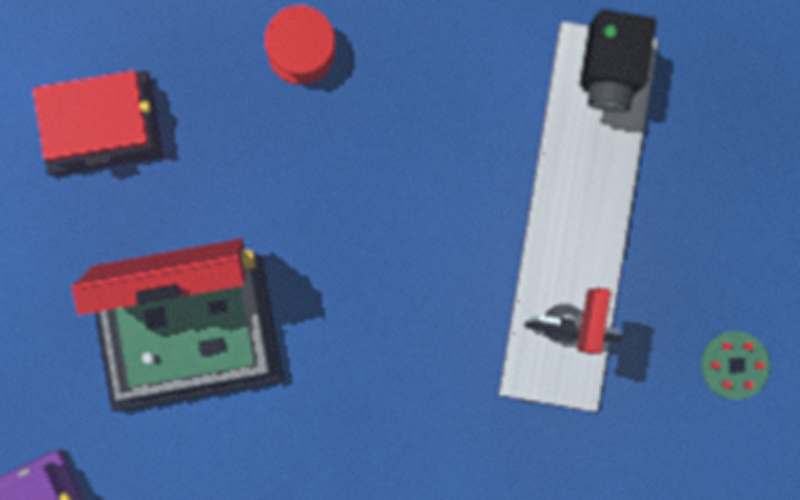

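View pics/sc.png

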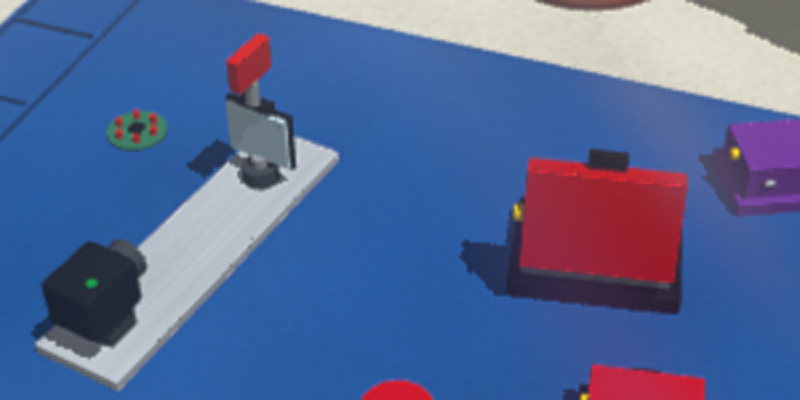

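The crop confirms the large red open case with the yellow stud on its mirror side, its tab towards the robot. Next I fit the poses.

```bash
cat > fit.py <<'E'
from h import *
from scipy.optimize import least_squares
def rz(a): return np.array([[np.cos(a),-np.sin(a),0],[np.sin(a),np.cos(a),0],[0,0,1]])
def sdf(P,lo,hi):
    c=(lo+hi)/2;h=(hi-lo)/2;q=abs(P-c)-h
    return np.linalg.norm(np.maximum(q,0),axis=1)+np.minimum(q.max(1),0)
A=np.array
def model(v,P):
    x,y,yaw,th=v
    L=(P-A([x,y,0]))@rz(yaw)
    d1=sdf(L,A([-.0525,-.07,0]),A([.0525,.07,.02]))
    d2=sdf(L,A([-.0425,-.06,.02]),A([.0425,.06,.042]))
    H=L-A([.0425,0,.042]); c,s=np.cos(th),np.sin(th)
    # lid -x dir when open th: (-cos,0,sin); z dir: (sin,0,cos)
    lx=-(H[:,0]*-c+H[:,2]*s); lz=H[:,0]*s+H[:,2]*c
    M=np.stack([lx,H[:,1],lz],1)
    d3=sdf(M,A([-.085,-.06,0]),A([0,.06,.022]))
    d4=sdf(M,A([-.099,-.015,0.]),A([-.085,.015,.008]))
    d4=np.minimum(d4,sdf(M,A([-.0495,-.068,.004]),A([-.0355,-.06,.018])))
    return np.stack([d1,d2,d3,d4],1)
def fit(pics,v0):
    Q=[]
    for p in pics:
        C=cloud(p); col=p['color'].astype(int)
        m=(p['depth']>0)&(C[...,2]>.006)&(abs(C[...,0]-v0[0])<.13)&(abs(C[...,1]-v0[1])<.12)
        m&=(C[...,0]<.62)
        m&=~((col[...,1]>col[...,0]+15)&(C[...,2]<.04))   # green
        P=C[m]; d=abs(model(v0,P)).min(1); Q.append(P[d<.03])
    Q=np.vstack(Q)
    f=lambda v:abs(model(v,Q)).min(1)
    r=least_squares(f,v0,loss='cauchy',f_scale=.002)
    print(len(Q),r.x.round(4),'med',np.median(f(r.x)).round(4)); return r.x
if __name__=='__main__':
    t=pickle.load(open('top0.pkl','rb')); s=pickle.load(open('scene0.pkl','rb'))
    for pics in ([t],[s],[t,s]):
        for th in (1.3,1.6): v=fit(pics,A([.49,.135,.12,th]))
    mk=A([v[0],v[1],0])+rz(v[2])@A([0,-.068,.053]); print('marker shut',mk)
    for p in(t,s):
        C=cloud(p); 
        col=p['color'].astype(int); red=(col[...,0]>100)&(col[...,1]<70)&(col[...,2]<70)
        m=(p['depth']>0)&(C[...,2]>.115)&(C[...,2]<.156)&(abs(C[...,0]-.487)<.045)&(abs(C[...,1]+.166)<.03)&red
        P=C[m]; print(len(P))
        def g(w): return sdf((P-A([w[0],w[1],.136]))@rz(w[2]),A([-.023,-.006,-.016]),A([.023,.006,.016]))
        r=least_squares(g,[.487,-.166,-.15],loss='cauchy',f_scale=.002); print('grip',r.x.round(4),np.median(abs(g(r.x))))
    # aluminium base
    C=cloud(t); col=t['color'].astype(int)
    m=(col.min(-1)>130)&(abs(C[...,2]-.012)<.008)&(C[...,1]<-.1)&(C[...,1]>-.25)&(C[...,0]>.35)&(C[...,0]<.75)
    P=C[m][:,:2].astype(np.float32); b=cv2.minAreaRect(P); print('base',b, cv2.boxPoints(b).round(3))
E
python3 fit.py
```

```text
2762 [0.4724 0.1313 0.1952 1.3328] med 0.0012
2339 [0.473  0.1312 0.1936 1.3223] med 0.0013
3328 [0.4964 0.1363 0.1903 1.3236] med 0.0015
3137 [0.4962 0.1362 0.1901 1.328 ] med 0.0014
6090 [0.4958 0.1355 0.1894 1.3214] med 0.0025
5476 [0.4955 0.1354 0.1886 1.331 ] med 0.002
marker shut [0.50825177 0.06862748 0.053     ]
68
grip [ 0.4837 -0.1701 -0.1595] 0.00023855424993276479
215
grip [ 0.4845 -0.1699 -0.1521] 0.0007371336731369776
base ((0.5712418556213379, -0.18401041626930237), (0.08033512532711029, 0.3090943992137909), 80.72699737548828) [[ 0.412 -0.199]
 [ 0.717 -0.249]
 [ 0.73  -0.169]
 [ 0.425 -0.119]]
```

Run:
```python
from fit import *
t=pickle.load(open('top0.pkl','rb')); s=pickle.load(open('scene0.pkl','rb'))
for pics in ([t],[s],[t,s]): v=fit(pics,A([.4725,.131,.195,1.33]))
mk=A([v[0],v[1],0])+rz(v[2])@A([0,-.068,.053]); print('marker shut',mk)
def P(x,y,z,th):
    return A([v[0],v[1],0])+rz(v[2])@(A([.0425,0,.042])+A([x*np.cos(th)+z*np.sin(th),y,-x*np.sin(th)+z*np.cos(th)]))
print('stud now',P(-.0425,-.068,.011,v[3]))
for p,n in((t,'t'),(s,'s')):
    im=p['color'][:,:,::-1].copy()
    for th,c in((v[3],(0,255,0)),(0,(255,255,0))):
        for q in [(0,-.06,0),(0,.06,0),(-.085,-.06,0),(-.085,.06,0),(0,-.06,.022),(0,.06,.022),(-.085,-.06,.022),(-.085,.06,.022),(-.0425,-.068,.011)]:
            u=proj(p,P(*q,th)); cv2.circle(im,(int(round(u[0]*1)),int(round(u[1]))),1,c,-1)
    for q in [(-.0525,-.07,.02),(.0525,-.07,.02),(.0525,.07,.02),(-.0525,.07,.02)]:
        u=proj(p,A([v[0],v[1],0])+rz(v[2])@A(q)); cv2.circle(im,tuple(int(round(k)) for k in u),1,(255,0,255),-1)
    c=im[200:310,180:320] if n=='t' else im[220:310,320:430]
    cv2.imwrite('pics/ov_%s.png'%n,cv2.resize(c,None,fx=5,fy=5,interpolation=cv2.INTER_NEAREST))
g=A([.4842,-.170]); ax=-.153
d=mk[:2]-g; b=np.arctan2(d[1],d[0]); print('bearing',b,'theta',(b-ax)/2)
lens=A([.649,-.197]);print(np.arctan2(*(lens-g)[::-1]))
```

```text
2762 [0.4724 0.1313 0.1952 1.3328] med 0.0012
3328 [0.4738 0.1319 0.1921 1.3394] med 0.0009
6090 [0.4735 0.1319 0.1924 1.335 ] med 0.0011
marker shut [0.48653977 0.06511149 0.053     ]
stud now [0.5290085  0.07338479 0.08589375]
bearing 1.5608448979245821 theta 0.8569224489622911
-0.1623922362760564
```

```bash
cat >> h.py <<'E'
from scipy.spatial.transform import Rotation as Ro
def rows(wps,bear=None):
    """world waypoints (x,y,z,tool-x bearing) -> tool-frame rows relative to now"""
    o=monitor.get_obs(); R=Ro.from_rotvec(o['tool_rot']).as_matrix(); b0=np.arctan2(R[1,0],R[0,0])
    print('t',round(o['t'],2),'pos',o['tool_pos'].round(4),'b0',round(b0,3),'zaxis',R[:,2].round(3),'q',o['q'].round(2),'F',o['contact_force'].round(1))
    for w in wps:
        d=R.T@(np.array(w[:3])-o['tool_pos']); roll=-(w[3]-b0) ; print(d.round(4),round(roll,3))
E
python3 - <<'E'
from h import *
print(Ro.from_rotvec(monitor.get_obs()['tool_rot']).as_matrix().round(3))
def cw(x,z): return (.4735+.9815*x,.1319+.1912*x,z,1.763)
rows([cw(.1,.21),cw(.1,.098),cw(.08,.098)])
E
```

```text
[[ 0.274  0.962 -0.   ]
 [ 0.962 -0.274 -0.   ]
 [-0.    -0.    -1.   ]]
t 1.1 pos [0.1714 0.601  0.2313] b0 1.293 zaxis [-0. -0. -1.] q [ 1.17  0.05  1.61  0.    1.48 -0.12] F [-0.1 -0.3 -0.4]
[-0.3229  0.5083  0.0213] -0.47
[-0.3229  0.5083  0.1333] -0.47
[-0.332   0.4905  0.1333] -0.47
```

>>> {"op": "step_arm", "data": {"targets": [-0.02, 0.03, 0.0, -0.03, -0.04, 0.065, 0.0, -0.07, -0.063, 0.1, 0.0, -0.11, -0.086, 0.135, 0.01, -0.15, -0.109, 0.17, 0.01, -0.19, -0.132, 0.205, 0.01, -0.23, -0.155, 0.24, 0.01, -0.27, -0.178, 0.275, 0.02, -0.31, -0.2, 0.31, 0.02, -0.35, -0.222, 0.345, 0.02, -0.39, -0.244, 0.38, 0.02, -0.43, -0.266, 0.415, 0.02, -0.47], "grip": 0.0, "force": 30}}

```text
t: 2.1
tool_pos: [0.4972, 0.2312, 0.2116]
tool_rot: [1.996, 2.426, 0.001]
contact_force: [1.2, 0.5, 0.6]
opening: -0.0002
```

Run:
```python
from h import *
def cw(x,z): return (.4735+.9815*x,.1319+.1912*x,z,1.763)
rows([cw(.1,.21),cw(.1,.098),cw(.08,.098)])
```

```text
t 2.1 pos [0.4972 0.2312 0.2116] b0 1.765 zaxis [ 0.001  0.    -1.   ] q [ 0.3  -0.12  1.81  0.    1.45 -1.47] F [1.2 0.5 0.6]
[-0.0931  0.0576  0.0016] 0.002
[-0.0931  0.0575  0.1136] 0.002
[-0.0931  0.0375  0.1136] 0.002
```

>>> {"op": "step_arm", "data": {"targets": [-0.03, 0.02, 0.0, 0.0, -0.062, 0.04, 0.0, 0.0, -0.093, 0.058, 0.0, 0.0, -0.093, 0.058, 0.01, 0.0, -0.093, 0.058, 0.04, 0.0, -0.093, 0.058, 0.07, 0.0, -0.093, 0.058, 0.1, 0.0, -0.093, 0.058, 0.113, 0.0, -0.093, 0.058, 0.113, 0.0]}}

```text
t: 2.85
tool_pos: [0.5688, 0.151, 0.094]
tool_rot: [-1.992, -2.422, 0.009]
contact_force: [-0.1, 1.1, -0.9]
opening: -0.0
```

Run:
```python
from h import *
for n in ['scene','top']:
    p=imaging.get_image(n); save(n+'1.png',p)
    c=p['color'][180:330,150:450] if n=='scene' else p['color'][180:330,150:450]
    cv2.imwrite('pics/c1'+n+'.png',cv2.resize(c,(800,400))[:,:,::-1])
# planned contacts
rz_=[(.074,.099)]
def arc(th,d): 
    return (.0425-.055*np.cos(th)+.022*np.sin(th)+d,.042+.055*np.sin(th)+.022*np.cos(th))
W=[]
for th in [1.33,1.15,.95,.75,.55,.35,.2,.1,0]:
    x,z=arc(th,.011); print(th,round(x,3),round(z,3)); W.append((.4735+.9815*x,.1319+.1912*x,z,1.763))
rows(W)
```

```text
1.33 0.062 0.101
1.15 0.051 0.101
0.95 0.039 0.1
0.75 0.028 0.096
0.55 0.018 0.09
0.35 0.009 0.082
0.2 0.004 0.074
0.1 0.001 0.069
0 -0.001 0.064
t 2.95 pos [0.5723 0.1515 0.0992] b0 1.765 zaxis [ 0.001  0.    -1.   ] q [ 0.13  0.09  1.8   0.    1.25 -1.63] F [-0.   0.4  0.7]
[-0.0003 -0.039  -0.0015] 0.002
[-0.0002 -0.0496 -0.002 ] 0.002
[-0.0002 -0.0613 -0.0004] 0.002
[-0.0002 -0.0725  0.0035] 0.002
[-0.0002 -0.0826  0.0096] 0.002
[-0.0002 -0.0914  0.0176] 0.002
[-0.0002 -0.0968  0.0246] 0.002
[-0.0002 -0.0998  0.0297] 0.002
[-1.000e-04 -1.023e-01  3.510e-02] 0.002
```

View pics/c1scene.png

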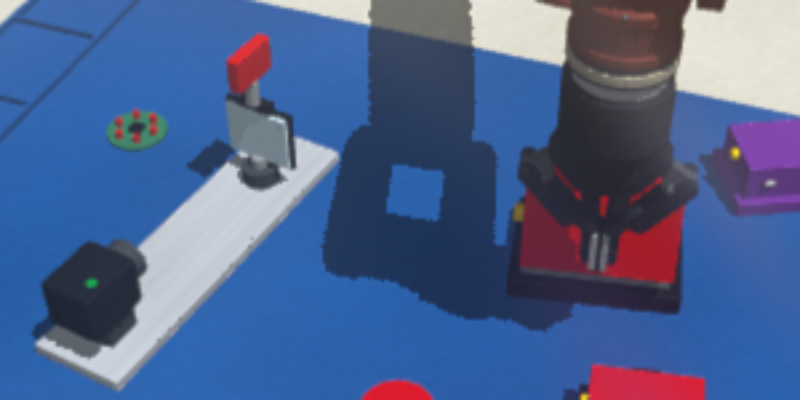

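View pics/c1top.png

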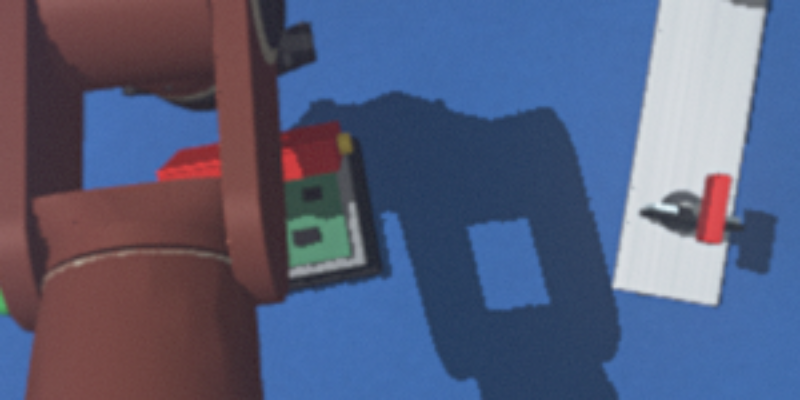

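>>> {"op": "step_arm", "data": {"targets": [0, -0.02, 0.0, 0, 0, -0.036, 0.0, 0, 0, -0.045, 0.0, 0, 0, -0.053, 0.0, 0, 0, -0.061, 0.001, 0, 0, -0.069, 0.004, 0, 0, -0.077, 0.008, 0, 0, -0.084, 0.012, 0, 0, -0.092, 0.018, 0, 0, -0.098, 0.024, 0, 0, -0.102, 0.029, 0, 0, -0.105, 0.032, 0]}}

```text
t: 3.95
tool_pos: [0.4678, 0.131, 0.0654]
tool_rot: [-1.995, -2.426, 0.001]
contact_force: [-0.0, 0.7, 0.9]
opening: -0.0003
```

Run:
```python
from h import *
rows([])
p=imaging.get_image('scene')
c=p['color'][180:330,250:500]
cv2.imwrite('pics/c2.png',cv2.resize(c,(800,480))[:,:,::-1])
```

```text
t 3.95 pos [0.4678 0.131  0.0654] b0 1.765 zaxis [-0.001  0.    -1.   ] q [ 0.12 -0.12  2.07  0.    1.19 -1.65] F [-0.   0.7  0.9]
```

View pics/c2.png

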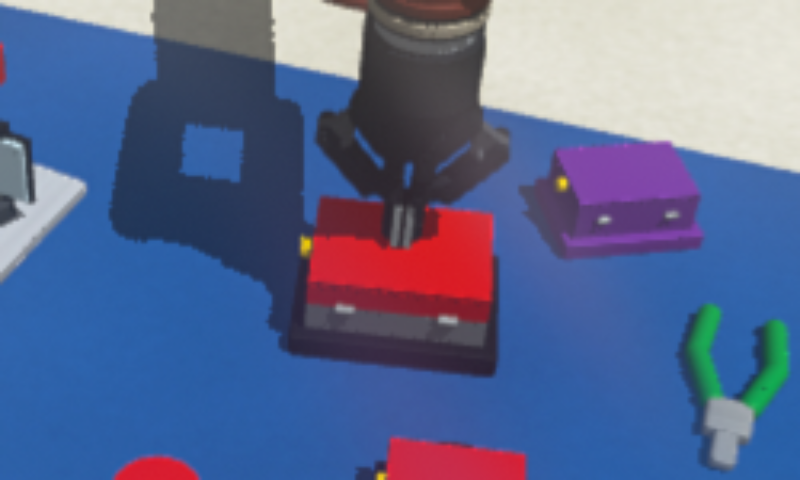

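The lid lies nearly shut at (400,265) in the crop. I press it down gently to seat it.

>>> {"op": "step_arm", "data": {"targets": [0, -0.008, -0.002, 0, 0, -0.012, 0.0, 0, 0, -0.012, 0.001, 0, 0, -0.012, 0.002, 0, 0, -0.012, 0.003, 0, 0, -0.012, 0.003, 0, 0, -0.012, 0.003, 0]}}

```text
t: 4.58
tool_pos: [0.4542, 0.1284, 0.0638]
tool_rot: [-1.992, -2.423, 0.009]
contact_force: [-12.1, -2.6, 16.6]
opening: 0.0001
```

>>> {"op": "step_arm", "data": {"targets": [0, 0.0, 0.0015, 0, 0, 0.0, 0.0015, 0, 0, 0.0, 0.0015, 0]}}

```text
t: 4.83
tool_pos: [0.4542, 0.1284, 0.0639]
tool_rot: [-1.991, -2.422, 0.011]
contact_force: [-6.4, -0.6, 10.4]
opening: -0.0002
```

>>> {"op": "step_arm", "data": {"targets": [0, 0, -0.01, 0, 0, 0, -0.04, 0, 0, 0, -0.075, 0, 0, 0, -0.11, 0, 0, 0, -0.135, 0, -0.03, 0, -0.14, 0, -0.065, 0.0, -0.14, 0, -0.1, 0.0, -0.14, 0.0, -0.135, 0.0, -0.14, 0.06, -0.17, 0.0, -0.14, 0.12, -0.2, 0.0, -0.14, 0.18, -0.22, 0.0, -0.14, 0.24], "grip": 0.05}}

```text
t: 5.83
tool_pos: [0.4983, -0.0899, 0.2041]
tool_rot: [-2.274, -2.162, 0.012]
contact_force: [0.1, 0.6, -0.3]
opening: 0.0502
```

Run:
```python
from h import *
import fit
p=imaging.get_image('scene'); t=imaging.get_image('top'); save('scene3.png',p); save('top3.png',t)
pickle.dump((p,t),open('s3.pkl','wb'))
for q in (p,t):
    C=cloud(q); L=(C-np.array([.4735,.1319,0]))@fit.rz(.1924); m=(abs(L[...,0])<.038)&(abs(L[...,1])<.055)&(L[...,2]>.05)&(L[...,2]<.09)&(q['depth']>0)
    P=L[m]; 
    if len(P)>50:
        A=np.c_[P[:,:2],np.ones(len(P))]; print(len(P),np.linalg.lstsq(A,P[:,2],rcond=None)[0].round(4))
b=-.157+np.pi/2
rows([(.484,-.170,.16,b),(.484,-.170,.121,b)])
```

```text
1185 [-0.0013 -0.0011  0.0646]
2284 [ 0.0001 -0.0024  0.065 ]
t 5.93 pos [ 0.4984 -0.0898  0.204 ] b0 1.521 zaxis [-0.009 -0.002 -1.   ] q [-0.32 -0.21  1.91 -0.    1.45 -1.84] F [0.1 0.1 0.1]
[-0.0807 -0.01    0.0442] 0.107
[-0.0806 -0.0097  0.0832] 0.107
```

View pics/scene3.png

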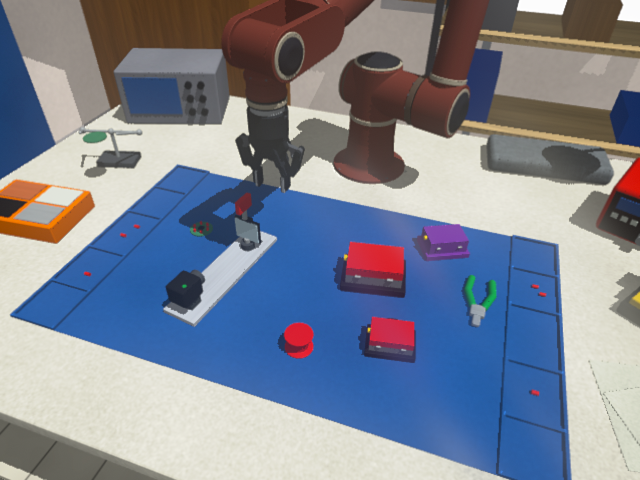

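The lid's top plane is level at 64.6 to 65 mm with a slope of about 0.001 in x, so it is shut. The spool, cutters and board have not moved. Next I go to the grip bar at scene (243,205).

>>> {"op": "step_arm", "data": {"targets": [-0.025, -0.003, 0.0, 0.03, -0.055, -0.007, 0.0, 0.07, -0.08, -0.01, 0.005, 0.107, -0.08, -0.01, 0.03, 0.107, -0.08, -0.01, 0.055, 0.107, -0.08, -0.01, 0.075, 0.107, -0.08, -0.01, 0.083, 0.107, -0.08, -0.01, 0.083, 0.107]}}

```text
t: 6.6
tool_pos: [0.4822, -0.1678, 0.1187]
tool_rot: [-2.38, -2.037, 0.015]
contact_force: [0.2, 0.5, -0.1]
opening: 0.0498
```

Run:
```python
from h import *
p=imaging.get_image('scene')
cv2.imwrite('pics/c4.png',cv2.resize(p['color'][130:280,180:330],(600,600))[:,:,::-1])
b=-.157+np.pi/2
rows([(.484,-.170,.121,b)])
```

```text
t 6.65 pos [ 0.4833 -0.1684  0.1207] b0 1.416 zaxis [-0.01  -0.001 -1.   ] q [-0.48 -0.12  1.97 -0.01  1.3  -1.89] F [ 0.4 -0.1  0.2]
[-0.0015  0.0009 -0.0003] 0.002
```

View pics/c4.png

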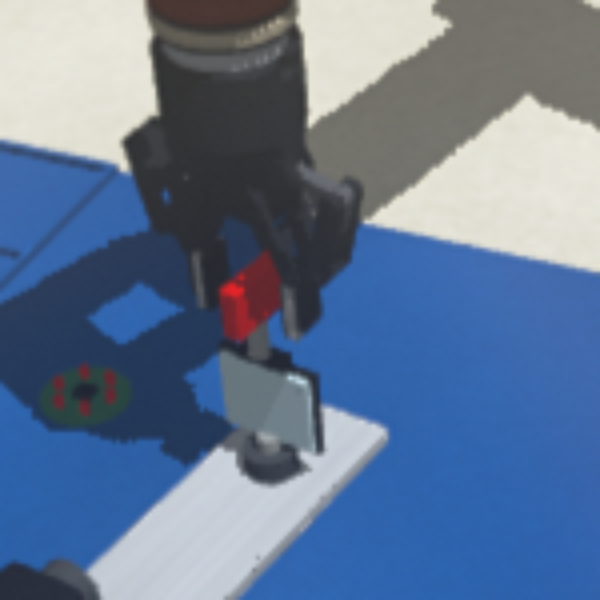

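The fingers straddle the red bar at (250,300) and stay clear of the glass. I close them.

>>> {"op": "step_arm", "data": {"targets": [-0.001, 0.001, 0, 0, -0.001, 0.001, 0, 0, -0.001, 0.001, 0, 0, -0.001, 0.001, 0, 0, -0.001, 0.001, 0, 0, -0.001, 0.001, 0, 0], "grip": 0.0, "force": 35}}

```text
t: 7.15
tool_pos: [0.4853, -0.1694, 0.1225]
tool_rot: [-2.384, -2.04, 0.01]
contact_force: [-0.2, 3.3, 5.4]
opening: 0.0116
```

Run:
```python
from h import *
b=-.157+np.pi/2
rows([(.484,-.170,.121,b),(.484,-.170,.121,b+.859)])
```

```text
t 7.15 pos [ 0.4853 -0.1694  0.1225] b0 1.415 zaxis [-0.007 -0.001 -1.   ] q [-0.48 -0.12  1.97 -0.    1.3  -1.89] F [-0.2  3.3  5.4]
[-0.0008 -0.0012  0.0015] 0.002
[-0.0008 -0.0012  0.0015] -0.857
```

>>> {"op": "step_arm", "data": {"targets": [0, 0, 0, -0.06, 0, 0, 0, -0.14, 0, 0, 0, -0.22, 0, 0, 0, -0.3, 0, 0, 0, -0.38, 0, 0, 0, -0.46, 0, 0, 0, -0.54, 0, 0, 0, -0.62, 0, 0, 0, -0.7, 0, 0, 0, -0.78, 0, 0, 0, -0.84, 0, 0, 0, -0.86]}}

```text
t: 8.15
tool_pos: [0.4847, -0.167, 0.1225]
tool_rot: [-1.31, -2.844, 0.0]
contact_force: [-4.1, 11.6, 4.1]
opening: 0.0115
```

Run:
```python
from h import *
from fit import sdf,rz,A,least_squares
p=imaging.get_image('scene'); t=imaging.get_image('top'); save('scene5.png',p); save('top5.png',t)
cv2.imwrite('pics/c5.png',cv2.resize(p['color'][130:280,180:330],(600,600))[:,:,::-1])
cv2.imwrite('pics/c5t.png',cv2.resize(t['color'][200:320,360:480],(600,600))[:,:,::-1])
rows([(.484,-.170,.121,2.273)]); print(monitor.get_obs()['wrist_torque'].round(2),monitor.get_obs()['opening'])
for q in (p,t):
    C=cloud(q); col=q['color'].astype(int); red=(col[...,0]>100)&(col[...,1]<60)&(col[...,2]<60)
    m=(q['depth']>0)&(C[...,2]>.115)&(C[...,2]<.156)&(abs(C[...,0]-.484)<.04)&(abs(C[...,1]+.170)<.04)&red
    P=C[m]; print(len(P))
    if len(P)>8:
        g=lambda w: sdf((P-A([.484,-.170,.136]))@rz(w[0]),A([-.023,-.006,-.016]),A([.023,.006,.016]))
        r=least_squares(g,[.7],loss='cauchy',f_scale=.002); print('bar yaw',r.x,np.median(abs(g(r.x))))
    L=(C-A([.4735,.1319,0]))@rz(.1924); m=(abs(L[...,0])<.038)&(abs(L[...,1])<.055)&(L[...,2]>.05)&(L[...,2]<.09)&(q['depth']>0)
    P=L[m]
    if len(P)>50: print(len(P),np.linalg.lstsq(np.c_[P[:,:2],np.ones(len(P))],P[:,2],rcond=None)[0].round(4))
    print([(d['uv'],d['score']) for d in imaging.mark_of('marker',q)], 'pred',proj(q,[.4865,.0651,.053]))
```

```text
t 8.25 pos [ 0.4847 -0.167   0.1225] b0 2.276 zaxis [-0.009  0.004 -1.   ] q [-0.48 -0.12  1.97 -0.    1.3  -2.75] F [-3.5 11.6  5.2]
[-0.0018 -0.0025  0.0015] 0.003
[ 1.09  0.29 -0.14] 0.011029117726509653
100
bar yaw [0.72380659] 0.0008501695167337734
1201 [ 0.0001 -0.0016  0.0646]
[([422.5, 237.7], 0.87), ([367.7, 332.4], 0.7), ([342.6, 257.8], 0.68)] pred [343.47629171 257.14231801]
0
2286 [ 0.0029 -0.0034  0.065 ]
[([283.3, 258.3], 0.61), ([236.1, 168.5], 0.55)] pred [286.61102948 255.31651207]
```

View pics/c5.png

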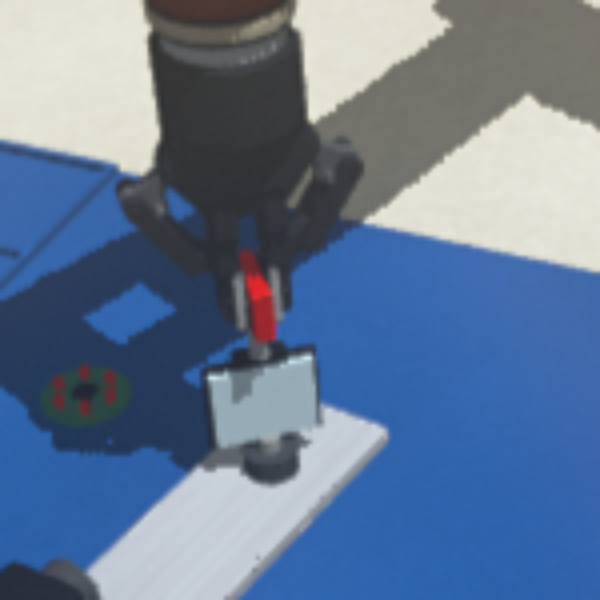

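View pics/top5.png

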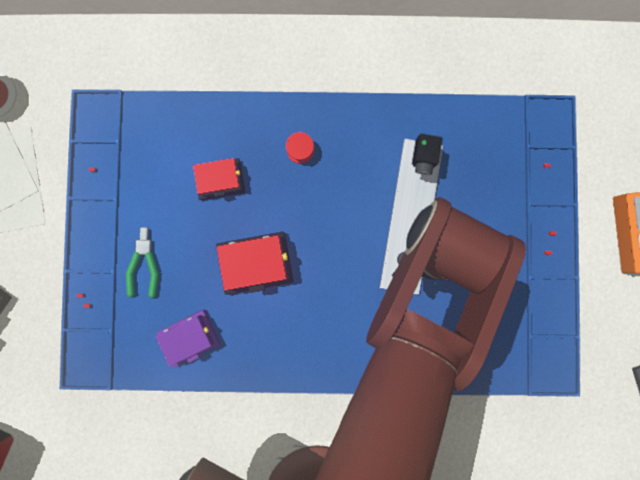

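Run:
```python
from h import *
from fit import *
p=imaging.get_image('scene'); t=imaging.get_image('top')
C=cloud(p); 
L=(C-A([.484,-.17,0]))@rz(.70)
m=(abs(L[...,0])<.02)&(abs(L[...,1])<.024)&(L[...,2]>.042)&(L[...,2]<.078)&(p['depth']>0)
P=C[m]; c=np.median(P,0)
for _ in range(5):
    n=np.linalg.svd(P-P.mean(0),full_matrices=False)[2][2]; r=(P-P.mean(0))@n; P=P[abs(r)<max(.0015,2*r.std())]
n*=np.sign(n[0]); print('glass',len(P),n.round(3),'yaw',np.arctan2(n[1],n[0]),r.std(), ((P.mean(0)[:2]-A([.484,-.17]))@n[:2]).round(4))
for q in(p,t):
    C=cloud(q); col=q['color'].astype(int); m=(col[...,0]>130)&(col[...,1]>100)&(col[...,2]<90)&(q['depth']>0)&(abs(C[...,0]-.487)<.02)&(abs(C[...,1]-.068)<.02)
    print('stud',m.sum(),np.median(C[m],0).round(3))
o=monitor.get_obs(); print(o['t'],o['contact_force'],o['wrist_torque'],o['opening'])
```

```text
glass 219 [0.758 0.652 0.004] yaw 0.7098982457208451 0.0011308716723693758 0.0003
stud 16 [0.49  0.07  0.058]
stud 21 [0.485 0.069 0.06 ]
8.45 [-3.73566369 10.90755853  5.43630251] [ 1.07649023  0.25746234 -0.11605955] 0.01132174916523701
```

>>> {"op": "step_arm", "data": {"targets": [0, 0, 0, 0, 0, 0, 0, 0, 0, 0, 0, 0, 0, 0, 0, 0, 0, 0, 0, 0, 0, 0, 0, 0]}}

```text
t: 8.95
tool_pos: [0.4847, -0.1669, 0.1225]
tool_rot: [-1.314, -2.842, -0.0]
contact_force: [-2.1, 4.1, 1.9]
opening: 0.0113
```

Run:
```python
from h import *
rows([])
print(ticket.finish_job())
```

```text
t 8.95 pos [ 0.4847 -0.1669  0.1225] b0 2.276 zaxis [-0.009  0.005 -1.   ] q [-0.48 -0.12  1.97 -0.    1.3  -2.75] F [-2.1  4.1  1.9]
the job is handed in; nothing more can be done
None
```

I shut the large red lid by pushing its outer face with closed fingers and pressing it onto its seat. I then gripped the mirror's red bar, turned it about 0.86 rad anticlockwise, and handed the job in at about 9 s while still holding it.

- **Lid:** its top lies flat at about 65 mm, against 64 mm nominal. The slope across the hinge is 0.003 rad or less, against the 0.035 limit.
- **Stud:** both cameras see it within about 5 mm of where I predicted it.
- **Mirror angle:** glass facing direction measured 0.710 rad against a target of about 0.702, so the stud should be roughly 4 mm off the line of sight. The two other readings disagreed slightly: 0.705 from the tool and 0.724 from a rough fit to the bar. Even the largest gives about 10 mm, within the 25 mm allowed.
- **Grip:** the fingers stood 11.3 mm apart on the 12 mm bar. I set the grip force to 35 N.
- **Everything else:** the spool and cutters look unmoved in the last pictures. The arm hid the board in the last top view, but the side view shows it in place. The glass was not touched as far as the pictures show.

None of my checks failed. The hand-in reports no verdict, so the result itself is unconfirmed.

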